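# Close and clamp the loaded instrument steriliser

### The arm

A 7-joint arm with a two-finger parallel gripper is mounted at the origin on the work surface. World frame = base frame: x ahead of the robot, y to its left, z up, the work surface at z = 0. Lengths are in m, angles in rad, forces in N, time in s.
With the tool pointing down it reaches from about 0.425 to 0.875 m from the base axis. Payload 4.7 kg.
Tool frame: the origin (TCP) lies midway between the tips of the shut fingers; the grasp point (between the pads) lies 19 mm behind it; y points along the fingers, z is the direction in which the jaws open and shut, and the axes are right-handed (so a half turn about y gives the same grasp; the last joint's range is limited). The gripper opens to 85 mm and grips with 20 to 120 N. Pads are 22 mm wide; open, the fingers measure 114 mm over their backs; the gripper's body (76 mm by 85 mm) begins 54 mm behind the grasp point. The pads swing forward as they close: fully open they stand 13 mm farther back than shut.
Start: joints at [1.275, 0.321, -0.07, 1.45, 0.023, 1.371, -0.057], TCP at [0.198, -0.619, 0.231] pointing down, gripper open.
Joint ranges: [-2.86, 2.86], [-0.3, 2.09], [-1.38, 1.24], [0.06, 2.45], [-1.56, 4.7], [0.09, 2.05], [-2.69, 2.69]. Speed limits (rad/s): [2.57, 2.57, 3.14, 3.14, 3.14, 3.14, 3.14].

### API

Orientations are given as a 3x3 rotation matrix whose columns are the frame's x, y, z axes.
In Python, from station import bot gives the robot as it stands.
- The arm moves only by the tool move_arm, never from a script. Its argument "commands" is a list that holds one entry, the list of rows, each a list of 6 numbers: the shift along the tool's x, y, z in mm, then the turn, a rotation vector about the tool's x, y, z in degrees. In form: [[[tx, ty, tz, ax, ay, az], ...]]. A call has 1 to 20 rows; each row is the pose to reach, as a shift and turn from the pose measured when the call began, along the tool's axes at that moment; what a row does not reach only later rows make up. A row lasts 1/12 s, in which the tool goes at most 41.7 mm and 7.16 degrees, less where a joint would pass 70% of its speed; a pose out of reach is approached as far as the arm can. A call with a gripper value outside its range is refused whole. "gripper" is the closure, from -1 (fully open) to 1 (shut), set as the call begins (left out, the last holds). The fingers move at their own pace and stop on an object; "newtons" is the grip in N (left out, the last holds). Time passes only in rows, so rows that repeat a pose let the fingers close. It gives the time, the measured TCP pose, the force and the opening at its end, in the units of the state.
- bot.get_state(): the state, without advancing time (a new reading comes with each control period).
- bot.grab_frame(name): name is "side" or "top" or "wrist"; returns the picture (420x560x3 uint8, red, green, blue); there is no depth.
- bot.get_calibration(name): a dict with "vfov" (degrees; the focal length in pixels is half the picture's height over the tangent of half this angle, whatever the lens; pixels are square), "cx", "cy" (the principal point, pixels), "pose" (4x4, takes a point from camera to world coordinates). Camera axes: x right, y down, z forward; pixel columns grow to the right and rows downward; lengths in m; the calibration is good to about 2 mm. A picture is of the moment at which its call begins: read the wrist's pose just before it. get_calibration takes no time and is no camera call; for the wrist camera it gives the pose at the moment of the call.
- bot.close_job(): hands the job in, once; it reports no verdict.
Trained networks look in the newest picture that a camera, given by its name, has taken for a name from the list of things; names that differ only in an ending like _2 or _b are one class to them, and where a whole thing is asked for, a point or a joint stands for the part that bears it (a point fixed in the world has none). Each returns a list of dicts, best first, with "confidence" (0 to 1); they miss things now and then, are a little off and sometimes report something else, mostly with a low value. They report only what shows in the picture. A call takes as long as a camera call. They do not tell look-alikes from the thing itself.
- bot.masks_of(label, camera): "mask" (420x560 bool, what is visible of it) and "centre" ([row, column] in pixels, amid what is visible of it).
The state is a dict: "time": time; "joints": joint angles; "qvel": joint speeds; "tau": joint torques, N m; "position": TCP position; "eef_rot": TCP orientation; "wrist_force": force on the tool from outside, world axes, zero at the start; "torque": the same for the moment, N m; "grip_width": finger opening in m.
Only numpy, scipy, OpenCV 4.12 (cv2) and the standard library are available. Lean on these libraries where they do the work, as an engineer would, in place of code of your own. Each camera call takes 0.05 s, during which the arm holds its last target. There are 200 camera calls.

### The job

The instrument steriliser has been loaded but its lilac lid was left askew on the rim. Gently push the lid until it drops squarely into the mouth of the case, then swing the clamp bar over and press it fully down so that the lid is held flush on the rim. Do not force anything, and leave the bottle, the jar and the massage head where they stand.

Things in the scene. Friction and masses are not known exactly. Their poses are not given: they have to be found in the camera images.
- case: White steriliser case, fixed: open-topped box 104 (x) by 174 (y) mm, 75 high, walls 8 thick (mouth 88 by 158). Origin under its centre, z up, x and y along its short and long sides. On its +y end a hinge bracket, 34 mm wide in x, y = 99 to 121, up to z = 130, carries the clamp (its foot, below z = 55, is 40 wide and starts at y = 87).
- seat (a point): Centre of the mouth at rim height, 75 mm above the case's origin. The lid's origin lies here, axes along the case's, when clamped home. In the mouth, 9 mm below the rim, a sprung black seal frame yields straight down (450 N/m, starting at about 5 N), so the unclamped lid lies level with its cover 5 mm above the rim; the clamp presses it onto the rim.
- lid: Loose lilac lid, about 0.28 kg: cover 110 (x) by 180 (y) by 28 mm, too wide to grasp. Origin at the centre of the cover's underside, z up. Below, a grey frame 83 by 153 mm, 14 deep, fits the mouth with 2.5 mm play all round. It starts 30 to 50 mm towards the case's -y end, up to 12 mm sideways, turned up to 0.15 rad, its frame riding on the -y wall and perhaps a side wall, so tilted.
- clamp (a joint): Angle of the steel clamp bar, rad: 0 = level, pad on the lid's middle and the lid down on the rim (0.05 when the pad meets the unpressed lid); pi/2 = upright; starts at 1.75 to 2.25, leaning outward beyond the case's +y end. Stiff hinge (0.6 N m): it stays where it is left, also against the seal. Moving it takes 4 to 5 N at the ball, the final press about 7 N.
- clamp_hinge (a point): The clamp's hinge point, at (0, 105, 120) mm in the case's frame, axis along the case's x. At angle q the bar points along (0, -cos q, sin q) in the case's frame. The bar is 16 mm wide and 8 thick, with a rubber pad under it 105 mm from the hinge (face 17 mm below the bar's middle).
- clamp_ball (a point): Centre of the red ball, 26 mm in diameter, on the clamp bar's free end, 150 mm from the hinge.
- lotion: Bystander: white bottle, 52 mm in diameter, 135 high, beyond the case. Origin under its centre.
- cream: Bystander: lilac jar with white cap, 72 mm in diameter, 50 high, beyond the case. Origin under its centre.
- brush: Bystander: white round massage head with a stub on top, 76 mm in diameter, 60 high, to the right of the case. Origin under its centre.
There are look-alikes about, which are no part of the job. Of the things like the lid, leave any that is green; of the rest the smaller one is meant.

How it is judged:
By the outcome, as a careful person would: the job done as asked, in the order asked, and still so for the second after the job is handed in, with the robot touching nothing.
It also fails if it takes over 54 s, if anything falls off the work surface, if the arm or the gripper's body presses on something with over 40 N, if the wrist force passes 120 N, or if a joint passes its speed limit or range.

## Working session

There is one attempt and no reset: what is moved stays moved. The work goes in short steps, Python scripts to look and compute and a tool call to move; the robot and the scene stay as the last step left them, time stands still between calls to the robot, and variables do not carry over. Pictures are saved under pics/ and viewed, about 8 in all and at most 12, crops included, and the job is handed in when it is done.

Besides the shell and the picture viewer there is one more tool, called after "Call:" by a JSON object that holds its "op" and its "data". move_arm: Moves the arm, as the interface text tells. Its arguments: {"type":"object","properties":{"commands":{"type":"array"},"gripper":{"type":"number"},"newtons":{"type":"number"}},"required":["commands"]}

```bash
mkdir -p pics; ls; python3 - <<'E'
from station import bot
import cv2,numpy as np
s=bot.get_state();print({k:np.round(v,3).tolist() for k,v in s.items()})
a=[]
for n in("side","top"):
    f=bot.grab_frame(n);cv2.imwrite(f"pics/{n}0.png",f[:,:,::-1]);c=bot.get_calibration(n);print(n,c["vfov"],c["cx"],c["cy"],np.round(c["pose"],4).tolist())
    for l in("lid","case","clamp","clamp_ball","lotion","cream","brush"):
        for d in bot.masks_of(l,n): 
            ys,xs=np.where(d["mask"]);print(n,l,round(d["confidence"],2),np.round(d["centre"]),len(xs),(xs.min(),xs.max(),ys.min(),ys.max()) if len(xs) else "")
E
```

```text
pics
{'time': 0.0, 'joints': [1.275, 0.322, -0.07, 1.452, 0.023, 1.371, -0.057], 'qvel': [-0.002, 0.001, -0.0, 0.0, -0.002, 0.001, -0.001], 'tau': [-0.0, -49.358, -0.383, -31.433, 0.013, 0.011, 0.0], 'position': [0.198, -0.619, 0.23], 'eef_rot': [[-0.952, -0.001, 0.305], [-0.305, 0.002, -0.952], [0.0, -1.0, -0.002]], 'wrist_force': [-0.677, -0.28, -0.499], 'torque': [-0.044, -0.005, 0.035], 'grip_width': 0.085}
side 55.798809868833985 270.2402282240955 214.92979031493368 [[0.8384, -0.3809, 0.39, 0.2378], [-0.5451, -0.5936, 0.5921, -0.4553], [0.006, -0.7089, -0.7053, 0.6783], [0.0, 0.0, 0.0, 1.0]]
side lid 0.92 [221. 292.] 4015 (np.int64(243), np.int64(335), np.int64(181), np.int64(259))
side lid 0.87 [312. 202.] 11759 (np.int64(118), np.int64(277), np.int64(246), np.int64(384))
side lid 0.66 [170. 213.] 2270 (np.int64(177), np.int64(248), np.int64(149), np.int64(190))
side case 0.96 [230. 258.] 2336 (np.int64(226), np.int64(321), np.int64(103), np.int64(275))
side clamp 0.78 [142. 244.] 659 (np.int64(226), np.int64(262), np.int64(103), np.int64(177))
side clamp_ball 0.87 [134. 240.] 
[... 945 characters left out ...]
64(225), np.int64(320), np.int64(173), np.int64(241))
top lid 0.43 [130. 296.] 691 (np.int64(284), np.int64(306), np.int64(113), np.int64(152))
top case 0.85 [216. 211.] 2215 (np.int64(130), np.int64(300), np.int64(192), np.int64(246))
top clamp 0.84 [210. 164.] 821 (np.int64(131), np.int64(208), np.int64(202), np.int64(218))
top clamp_ball 0.78 [212. 162.] 766 (np.int64(130), np.int64(207), np.int64(202), np.int64(218))
top lotion 0.81 [132. 295.] 738 (np.int64(284), np.int64(307), np.int64(113), np.int64(152))
top cream 0.65 [149. 227.] 811 (np.int64(211), np.int64(241), np.int64(133), np.int64(166))
top brush 0.7 [186. 371.] 815 (np.int64(356), np.int64(387), np.int64(173), np.int64(204))
```

View pics/side0.png

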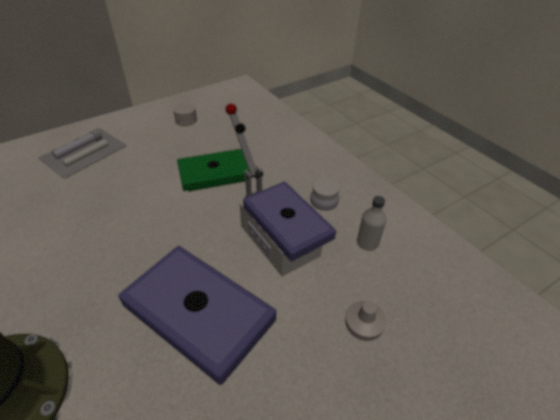

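View pics/top0.png

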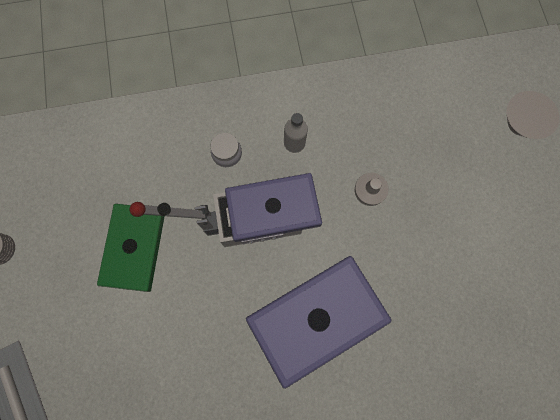

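Both views show the candidates for the lid. The smaller lilac lid is on the case at side (292,221) and top (271,206). The larger lilac one lies on the table at side (202,312) and top (318,321). The green one is at side (213,170) and top (130,252). The lid on the case is the one I want. The clamp ball is at side (231,109) and top (137,209).

```bash
python3 - <<'E'
import cv2,numpy as np
a=cv2.imread("pics/side0.png")[95:285,215:345];b=cv2.imread("pics/top0.png")[160:260,120:330]
a=cv2.resize(a,None,fx=3,fy=3,interpolation=2);b=cv2.resize(b,None,fx=3.8,fy=3.8,interpolation=2)
o=np.zeros((600,800,3),np.uint8)
o[:570,:390]=a
cv2.imwrite("pics/c1.png",cv2.convertScaleAbs(o[:570,:390],alpha=1.7));cv2.imwrite("pics/c2.png",cv2.convertScaleAbs(b,alpha=1.7))
E
```

```text
(no output)
```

View pics/c1.png

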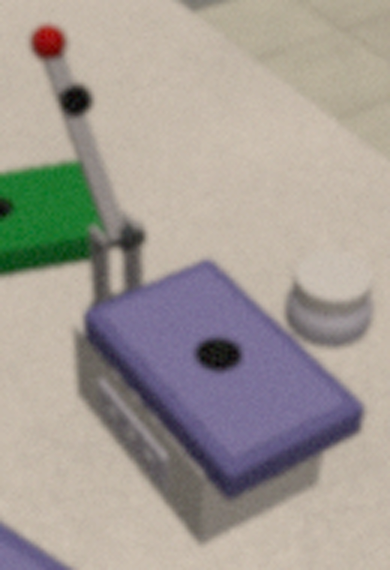

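View pics/c2.png

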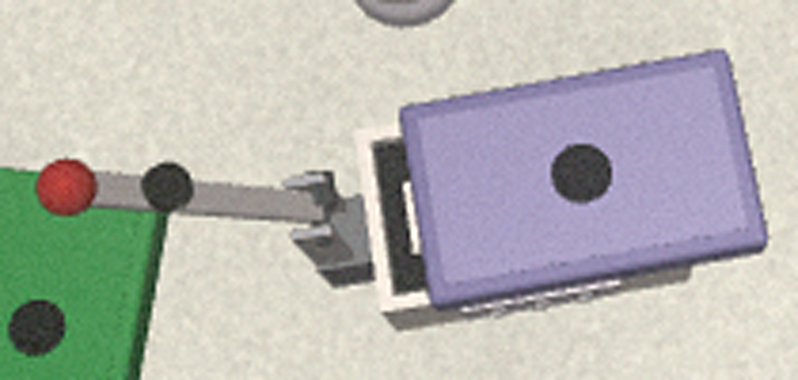

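```bash
cat > h.py <<'E'
import numpy as np,cv2
from scipy.spatial.transform import Rotation as R
from scipy.optimize import least_squares
from station import bot
def proj(n,p,c=None):
    c=c or bot.get_calibration(n);T=np.array(c["pose"]);f=210/np.tan(np.radians(c["vfov"]/2))
    q=(np.atleast_2d(p)-T[:3,3])@T[:3,:3];return np.c_[c["cx"]+f*q[:,0]/q[:,2],c["cy"]+f*q[:,1]/q[:,2]]
def rz(a): return R.from_euler('z',a).as_matrix()
E
python3 - <<'E'
from h import *
s=lambda u,v:(215+u/3,95+v/3)
t=lambda u,v:(120+u/3.8,160+v/3.8)
case=[("top",(52,87,75),t(357,132)),("top",(-52,87,75),t(385,307)),("side",(-52,-87,0),s(203,543)),("side",(-52,87,75),s(78,333)),("side",(-52,87,0),s(80,395)),("side",(52,-87,0),s(318,487)),
("top","ball",t(67,187)),("side","ball",s(48,41))]
C={n:bot.get_calibration(n) for n in("side","top")}
def f(x):
    r=[]
    for n,p,uv in case:
        if p=="ball": p=(0,105-150*np.cos(x[3]),120+150*np.sin(x[3]))
        r.append(proj(n,rz(x[2])@(np.array(p)/1e3)+[x[0],x[1],0],C[n])[0]-uv)
    return np.ravel(r)
o=least_squares(f,[.5,0,0,2],x_scale=[.01,.01,.1,.1]);print("case",o.x.round(4));print(o.fun.round(1))
x=o.x;ball=rz(x[2])@np.array([0,.105-.150*np.cos(x[3]),.120+.150*np.sin(x[3])])+[x[0],x[1],0];print("ball",ball)
lid=[("side",(-55,-90,0),s(233,497)),("side",(-55,90,20),s(88,318)),("side",(55,-90,14),s(361,420)),("side",(55,90,28),s(208,262)),("side",(0,0,28),s(218,354)),
("top",(55,90,20),t(402,107)),("top",(55,-90,20),t(726,51)),("top",(-55,-90,14),t(767,245)),("top",(-55,90,20),t(437,305)),("top",(0,0,28),t(582,173))]
def g(x): return np.ravel([proj(n,R.from_euler('ZYX',x[3:]).as_matrix()@(np.array(p)/1e3)+x[:3],C[n])[0]-uv for n,p,uv in lid])
l=least_squares(g,[x[0],x[1]-.04,.08,x[2],0,0],x_scale=[.01,.01,.01,.1,.1,.1]);print("lid",l.x.round(4));print(l.fun.round(1))
# lid in case frame
print("lid in case mm",(rz(x[2]).T@(l.x[:3]-[x[0],x[1],0])*1e3).round(1),"yaw",l.x[3]-x[2])
np.save("case.npy",x)
for lb in("lotion","cream","brush"):
    for n in("side","top"): pass
E
```

```text
case [ 0.5858  0.032  -0.0027  2.2742]
[ 0.5 -1.6  0.4  0.2 -0.2  1.2 -1.5 -2.8 -0.6 -0.2  0.7 -0.9  0.6 -0.2
 -0.6  1.1]
ball [0.58639418 0.23397438 0.23440037]
lid [ 0.5803  0.0013  0.0865  0.0009  0.0614 -0.0414]
[-2.1  0.9 -2.4  0.2  1.2  0.1  0.4  0.1  0.2  0.4 -0.1  0.5  0.3 -1.3
  0.7 -0.8 -1.2 -0.3 -0.1 -1.2]
lid in case mm [ -5.4 -30.7  86.5] yaw 0.0036378986510492498
```

The crop confirms the choice: the lilac lid is the one on the case, about 31 mm towards -y and 5 mm towards -x, nearly untwisted. Plan: push it +x, then +y, each with two open fingers, then swing the clamp.

```bash
cat >> h.py <<'E'
def rel(p,yaw):
    "tool shift mm and turn deg to reach TCP p, tool down, tool z (jaws) at world angle yaw(deg)"
    s=bot.get_state();E=np.array(s["eef_rot"]);a=np.radians(yaw);z=np.array([np.cos(a),np.sin(a),0]);y=np.array([0,0,-1.]);G=np.c_[np.cross(y,z),y,z]
    print(s["time"],"rel",(E.T@(np.array(p)-s["position"])*1e3).round(1),np.degrees(R.from_matrix(E.T@G).as_rotvec()).round(1))
def tri(l):
    P=[];q=[]
    for n in("side","top"):
        bot.grab_frame(n);d=bot.masks_of(l,n)
        c=bot.get_calibration(n);f=210/np.tan(np.radians(c["vfov"]/2));T=np.array(c["pose"])
        K=np.array([[f,0,c["cx"]],[0,f,c["cy"]],[0,0,1]]);P.append(K@np.linalg.inv(T)[:3]);q.append(np.array(d[0]["centre"])[::-1].reshape(2,1).astype(float))
    X=cv2.triangulatePoints(P[0],P[1],q[0],q[1]);return (X[:3]/X[3]).ravel()
E
python3 - <<'E'
from h import *
for l in("lotion","cream","brush"):print(l,tri(l).round(3))
rel([.47,0,.2],-90)
E
```

```text
lotion [ 0.75  -0.078  0.055]
cream [0.744 0.085 0.037]
brush [ 0.604 -0.23   0.007]
1.4 rel [-447.7   31.3 -506.8] [-0.  17.7  0. ]
```

Call:
{"op": "move_arm", "data": {"commands": [[[-448, 31, -507, 0, 17.7, 0], [-448, 31, -507, 0, 17.7, 0], [-448, 31, -507, 0, 17.7, 0], [-448, 31, -507, 0, 17.7, 0], [-448, 31, -507, 0, 17.7, 0], [-448, 31, -507, 0, 17.7, 0], [-448, 31, -507, 0, 17.7, 0], [-448, 31, -507, 0, 17.7, 0], [-448, 31, -507, 0, 17.7, 0], [-448, 31, -507, 0, 17.7, 0], [-448, 31, -507, 0, 17.7, 0], [-448, 31, -507, 0, 17.7, 0], [-448, 31, -507, 0, 17.7, 0], [-448, 31, -507, 0, 17.7, 0], [-448, 31, -507, 0, 17.7, 0], [-448, 31, -507, 0, 17.7, 0], [-448, 31, -507, 0, 17.7, 0], [-448, 31, -507, 0, 17.7, 0], [-448, 31, -507, 0, 17.7, 0], [-448, 31, -507, 0, 17.7, 0]]], "gripper": -1}}

```text
time: 3.07
position: [0.4699, -0.0012, 0.2002]
eef_rot: [[-1.0, -0.001, -0.001], [0.001, -0.001, -1.0], [0.001, -1.0, 0.001]]
wrist_force: [0.5, -0.1, -0.0]
grip_width: 0.0857
```

```bash
python3 - <<'E'
from h import *
c=bot.get_calibration("wrist");print(np.round(c["pose"],3).tolist(),bot.get_state()["wrist_force"])
f=bot.grab_frame("wrist");cv2.imwrite("pics/w1.png",cv2.convertScaleAbs(f[:,:,::-1],alpha=1.5))
x=np.load("case.npy")
for p in [(52,87,75),(-52,87,75),(-52,-87,0),(-52,87,0)]: print(p,proj("wrist",rz(x[2])@(np.array(p)/1e3)+[x[0],x[1],0],c).round(0))
rel([.495,0,.079],-90)
E
```

```text
[[-0.001, -0.951, -0.309, 0.549], [-1.0, 0.001, -0.001, -0.002], [0.001, 0.309, -0.951, 0.343], [0.0, 0.0, 0.0, 1.0]] [ 0.4873102  -0.05362466 -0.00370859]
(52, 87, 75) [[116. -19.]]
(-52, 87, 75) [[136. 127.]]
(-52, -87, 0) [[330. 123.]]
(-52, 87, 0) [[167. 123.]]
3.1167 rel [-25.2 121.2  -1.6] [-0.1 -0.1  0. ]
```

View pics/w1.png

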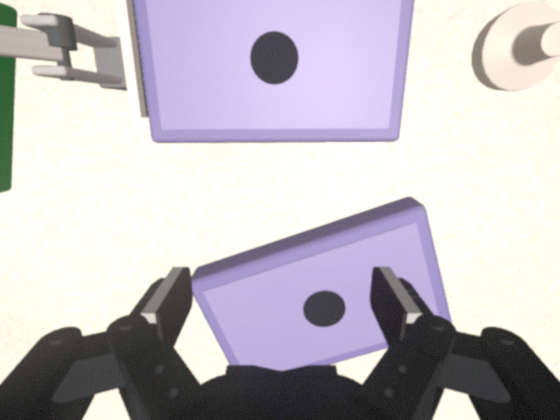

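```bash
python3 - <<'E'
from h import *
c=bot.get_calibration("wrist")
L=R.from_euler('ZYX',[.0009,.0614,-.0414]).as_matrix()
for p in [(-55,90,28),(-55,90,0),(-55,-90,28),(-55,-90,0),(0,0,28)]:print("lid",p,proj("wrist",L@(np.array(p)/1e3)+[.5803,.0013,.0865],c).round(0))
x=np.load("case.npy")
for p in [(-52,87,75),(-17,110,130),(17,110,130),(0,105,120)]:
  for n in("wrist","side","top"):print(p,n,proj(n,rz(x[2])@(np.array(p)/1e3)+[x[0],x[1],0]).round(1))
f=cv2.imread("pics/w1.png")[0:160,100:180];t=cv2.imread("pics/top0.png")[185:250,190:260];s=cv2.imread("pics/side0.png")[160:280,225:330]
o=[cv2.resize(f,(260,520),interpolation=2),cv2.resize(cv2.convertScaleAbs(t,alpha=1.7),(540,500),interpolation=2)]
o=[np.vstack([i,np.zeros((560-i.shape[0],i.shape[1],3),np.uint8)]) for i in o];cv2.imwrite("pics/c3.png",np.hstack(o))
E
```

```text
lid (-55, 90, 28) [[150. 141.]]
lid (-55, 90, 0) [[165. 139.]]
lid (-55, -90, 28) [[402. 140.]]
lid (-55, -90, 0) [[390. 139.]]
lid (0, 0, 28) [[273.  56.]]
(-52, 87, 75) wrist [[135.5 127.3]]
(-52, 87, 75) side [[239.5 203.2]]
(-52, 87, 75) top [[221.7 241. ]]
(-17, 110, 130) wrist [[52.5 75.3]]
(-17, 110, 130) side [[246.9 172.9]]
(-17, 110, 130) top [[203.7 221.3]]
(17, 110, 130) wrist [[39.6 13.7]]
(17, 110, 130) side [[260.1 167.8]]
(17, 110, 130) top [[201.3 204.6]]
(0, 105, 120) wrist [[65.1 48.3]]
(0, 105, 120) side [[254.8 175.1]]
(0, 105, 120) top [[205.9 213.6]]
```

View pics/c3.png

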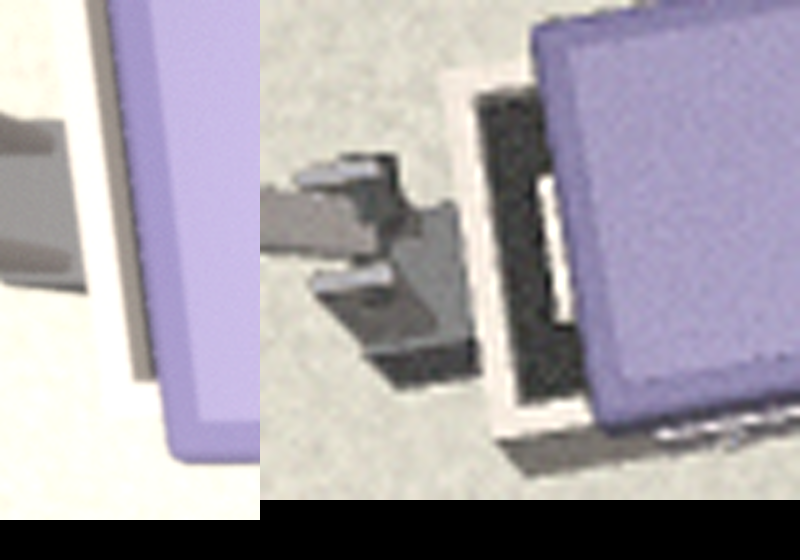

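The crop shows the rim's outer corner at wrist (132,128), against the fit's (135,127). The fit holds, with the case's y about 2 mm larger (0.034).

Call:
{"op": "move_arm", "data": {"commands": [[[-20, 60, 0, 0, 0, 0], [-25, 121, 0, 0, 0, 0], [-25, 121, 0, 0, 0, 0], [-25, 121, 0, 0, 0, 0], [-28, 121, 0, 0, 0, 0], [-31, 121, 0, 0, 0, 0], [-34, 121, 0, 0, 0, 0], [-37, 121, 0, 0, 0, 0], [-39, 121, 0, 0, 0, 0], [-41, 121, 0, 0, 0, 0], [-43, 121, 0, 0, 0, 0], [-43, 121, 0, 0, 0, 0]]]}}

```text
time: 4.12
position: [0.5133, -0.0017, 0.0796]
eef_rot: [[-1.0, 0.0, -0.002], [0.002, -0.001, -1.0], [-0.0, -1.0, 0.001]]
wrist_force: [0.9, 0.2, -0.5]
grip_width: 0.0855
```

Call:
{"op": "move_arm", "data": {"commands": [[[-2, 0, 0, 0, 0, 0], [-4, 0, 0, 0, 0, 0], [-6, 0, 0, 0, 0, 0], [-7, 0, 0, 0, 0, 0], [-7, 0, 0, 0, 0, 0]]]}}

```text
time: 4.53
position: [0.5202, -0.0017, 0.0794]
eef_rot: [[-1.0, -0.0, -0.002], [0.002, -0.001, -1.0], [0.0, -1.0, 0.001]]
wrist_force: [-1.0, 0.8, 0.4]
grip_width: 0.0855
```

```bash
python3 - <<'E'
from h import *
fs=[]
for n,(r,c,s) in {"side":((160,285),(220,345),3.1),"top":((160,260),(190,330),2.9)}.items():
    f=bot.grab_frame(n);g=f[r[0]:r[1],c[0]:c[1],::-1];fs.append(cv2.resize(cv2.convertScaleAbs(g,alpha=1.6),(400,400*g.shape[0]//g.shape[1]),interpolation=2))
h=max(i.shape[0] for i in fs);cv2.imwrite("pics/c4.png",np.hstack([np.vstack([i,np.zeros((h-i.shape[0],400,3),np.uint8)]) for i in fs]))
E
```

```text
(no output)
```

View pics/c4.png

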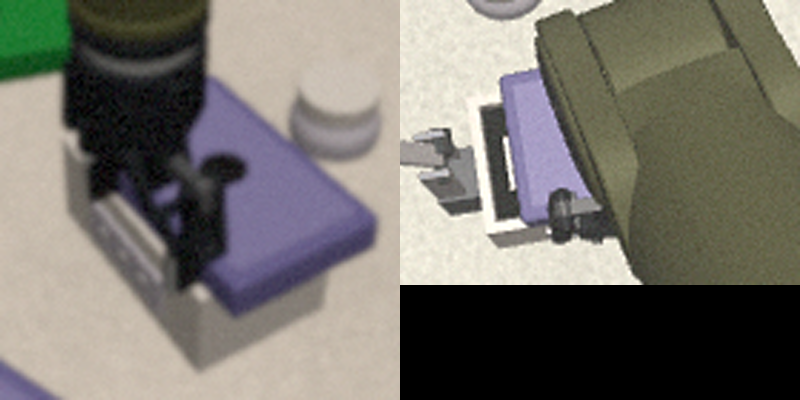

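Call:
{"op": "move_arm", "data": {"commands": [[[10, 0, 0, 0, 0, 0], [20, 0, 0, 0, 0, 0], [20, -40, 0, 0, 0, 0], [20, -80, 0, 0, 0, 0], [20, -120, 0, 0, 0, 0], [20, -120, 0, 0, 0, 0]]]}}

```text
time: 5.13
position: [0.5041, -0.0011, 0.2074]
eef_rot: [[-1.0, 0.014, -0.002], [0.002, -0.004, -1.0], [-0.014, -1.0, 0.004]]
wrist_force: [1.5, 0.3, 0.2]
grip_width: 0.0851
```

```bash
python3 - <<'E'
from h import *
print(bot.get_state()["joints"]);rel([.585,-.135,.2],180);rel([.585,-.135,.2],0)
c=bot.get_calibration("wrist");f=bot.grab_frame("wrist");cv2.imwrite("pics/w2.png",cv2.convertScaleAbs(f[:,:,::-1],alpha=1.5))
for d in bot.masks_of("lid","wrist"):
    ys,xs=np.where(d["mask"]);print(d["confidence"],d["centre"],xs.min(),xs.max(),ys.min(),ys.max());m=d["mask"].astype(np.uint8);k=max(cv2.findContours(m,0,2)[0],key=cv2.contourArea);print(cv2.approxPolyDP(k,8,True)[:,0].tolist())
E
```

```text
[ 0.66069597  0.05021469 -0.72844451  1.82825613  0.03997576  1.26279078
 -1.65125863]
5.1333 rel [-81.    9.  133.7] [ 0.4 89.9 -0.8]
5.1333 rel [-81.    9.  133.7] [ -0.8 -90.1  -0.4]
0.84 [310.0, 309.9] 192 434 226 378
[[416, 238], [403, 226], [205, 290], [192, 311], [223, 369], [334, 364], [353, 378], [386, 347], [368, 306], [374, 265], [409, 281], [434, 312]]
0.68 [149.9, 13.2] 0 32 45 226
[[28, 119], [0, 119], [0, 226], [24, 216]]
0.59 [98.5, 278.0] 146 404 19 181
[[404, 22], [149, 24], [162, 175], [387, 179]]
```

Call:
{"op": "move_arm", "data": {"commands": [[[-10, 5, 20, 0, -7, 0], [-20, 9, 40, 0, -14, 0], [-30, 9, 60, 0, -21, 0], [-40, 9, 80, 0, -28, 0], [-50, 9, 100, 0, -35, 0], [-60, 9, 120, 0, -42, 0], [-70, 9, 134, 0, -49, 0], [-81, 9, 134, 0, -56, 0], [-81, 9, 134, 0, -63, 0], [-81, 9, 134, 0, -70, 0], [-81, 9, 134, 0, -77, 0], [-81, 9, 134, 0, -84, 0], [-81, 9, 134, -0.8, -90, -0.4], [-81, 9, 134, -0.8, -90, -0.4], [-81, 9, 134, -0.8, -90, -0.4]]]}}

```text
time: 6.48
position: [0.5806, -0.1356, 0.1917]
eef_rot: [[-0.005, -0.011, 1.0], [-1.0, 0.003, -0.005], [-0.003, -1.0, -0.011]]
wrist_force: [-0.8, 0.8, 0.7]
grip_width: 0.0855
```

```bash
python3 - <<'E'
from h import *
rel([.585,-.12,.08],0);rel([.585,-.067,.08],0)
for n in("side","top"):
    bot.grab_frame(n)
    d=max((d for d in bot.masks_of("lid",n)),key=lambda d:-abs(np.array(d["centre"])-([221,292] if n=="side" else [206,271])).sum())
    m=d["mask"].astype(np.uint8);k=max(cv2.findContours(m,0,2)[0],key=cv2.contourArea);print(n,d["centre"],cv2.approxPolyDP(k,5,True)[:,0].tolist())
E
```

```text
6.4833 rel [-15.4 111.7   5.5] [ 0.6 -0.3 -0.1]
6.4833 rel [-68.4 111.9   5.3] [ 0.6 -0.3 -0.1]
side [220.4, 289.2] [[248, 199], [247, 210], [292, 257], [337, 235], [328, 218], [322, 236], [312, 235], [299, 216], [302, 196], [286, 183]]
top [204.3, 274.3] [[309, 172], [227, 186], [233, 237], [317, 223]]
```

Call:
{"op": "move_arm", "data": {"commands": [[[0, 40, 5, 0.6, 0, 0], [-5, 80, 5, 0.6, 0, 0], [-12, 112, 5, 0.6, 0, 0], [-15, 112, 5, 0.6, 0, 0], [-20, 112, 5, 0.6, 0, 0], [-25, 112, 5, 0.6, 0, 0], [-30, 112, 5, 0.6, 0, 0], [-34, 112, 5, 0.6, 0, 0], [-38, 112, 5, 0.6, 0, 0], [-42, 112, 5, 0.6, 0, 0], [-45, 112, 5, 0.6, 0, 0], [-48, 112, 5, 0.6, 0, 0]]]}}

```text
time: 7.68
position: [0.5861, -0.089, 0.0819]
eef_rot: [[-0.005, 0.003, 1.0], [-1.0, -0.001, -0.005], [0.001, -1.0, 0.003]]
wrist_force: [0.8, -4.1, 2.8]
grip_width: 0.0853
```

Call:
{"op": "move_arm", "data": {"commands": [[[-3, 0, 0, 0, 0, 0], [-6, 0, 0, 0, 0, 0], [-8, 0, 0, 0, 0, 0], [-10, 0, 0, 0, 0, 0], [-12, 0, 0, 0, 0, 0], [-14, 0, 0, 0, 0, 0], [-14, 0, 0, 0, 0, 0]]]}}

```text
time: 8.27
position: [0.5859, -0.074, 0.0816]
eef_rot: [[-0.004, 0.002, 1.0], [-1.0, 0.0, -0.004], [-0.0, -1.0, 0.002]]
wrist_force: [-0.2, -0.0, -0.4]
grip_width: 0.0855
```

Call:
{"op": "move_arm", "data": {"commands": [[[-1.5, 0, 0, 0, 0, 0], [-3, 0, 0, 0, 0, 0], [-4.5, 0, 0, 0, 0, 0], [-4.5, 0, 0, 0, 0, 0]]]}}

```text
time: 8.6
position: [0.5859, -0.0689, 0.0816]
eef_rot: [[-0.003, 0.002, 1.0], [-1.0, 0.001, -0.003], [-0.001, -1.0, 0.002]]
wrist_force: [0.6, -1.2, 0.3]
grip_width: 0.0854
```

Call:
{"op": "move_arm", "data": {"commands": [[[15, 0, 0, 0, 0, 0], [30, 0, 0, 0, 0, 0], [40, -40, 0, 0, 0, 0], [70, -80, 0, 0, 0, 0], [105, -120, 0, 0, 0, 0], [130, -130, 0, 0, 0, 0], [130, -130, 0, 0, 0, 0]]]}}

```text
time: 9.18
position: [0.5869, -0.2076, 0.2168]
eef_rot: [[-0.013, 0.01, 1.0], [-1.0, -0.006, -0.012], [0.006, -1.0, 0.01]]
wrist_force: [0.3, -1.9, 0.1]
grip_width: 0.0852
```

```bash
cat >> h.py <<'E'
def duo(fn):
    fs=[]
    for n,(r,c) in {"side":((165,285),(225,345)),"top":((165,255),(190,330))}.items():
        f=bot.grab_frame(n);g=f[r[0]:r[1],c[0]:c[1],::-1];fs.append(cv2.resize(cv2.convertScaleAbs(g,alpha=1.6),(400,400*g.shape[0]//g.shape[1]),interpolation=2))
        for d in bot.masks_of("lid",n)[:4]:
            if abs(np.array(d["centre"])-([221,285] if n=="side" else [206,265])).sum()>45: continue
            m=d["mask"].astype(np.uint8);k=max(cv2.findContours(m,0,2)[0],key=cv2.contourArea);print(n,d["centre"],cv2.approxPolyDP(k,5,True)[:,0].tolist())
    h=max(i.shape[0] for i in fs);cv2.imwrite(fn,np.hstack([np.vstack([i,np.zeros((h-i.shape[0],400,3),np.uint8)]) for i in fs]))
E
python3 - <<'E'
from h import *
duo("pics/c5.png")
for n in("side","top"):
  for z in(75,80):
    print(n,z,proj(n,[np.array(p)/1e3+[.585,.034,z/1e3] for p in[(55,90,28),(55,-90,28),(-55,-90,28),(-55,90,28),(0,0,28),(-55,-90,0)]]).round(1).tolist())
E
```

```text
side [212.7, 285.4] [[277, 177], [241, 192], [240, 201], [285, 249], [325, 229], [328, 219]]
top [207.3, 257.8] [[296, 175], [212, 190], [219, 238], [303, 227]]
side 75 [[278.1, 175.9], [327.9, 223.7], [282.7, 246.2], [236.1, 193.2], [280.2, 207.8], [282.3, 255.5]]
side 80 [[278.1, 174.1], [328.1, 222.0], [282.8, 244.4], [236.0, 191.4], [280.3, 206.1], [282.4, 253.9]]
top 75 [[209.8, 189.1], [295.9, 173.9], [306.4, 225.3], [217.8, 241.3], [257.6, 207.0], [305.4, 227.8]]
top 80 [[209.4, 188.4], [296.0, 173.1], [306.5, 224.8], [217.4, 240.9], [257.5, 206.4], [305.6, 227.4]]
```

View pics/c5.png

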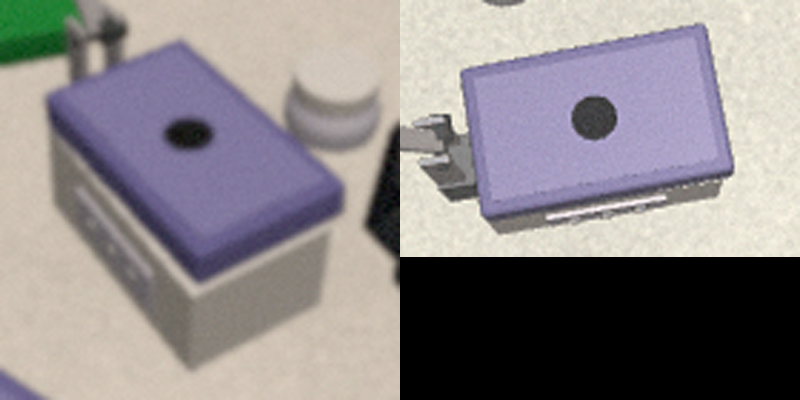

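The lid looks to have dropped into the mouth: its dot is at side (281,205) and top (258,206), matching the seated prediction. I'll check tilt with a fit before clamping.

```bash
python3 - <<'E'
from h import *
s=lambda u,v:(225+u*.3,165+v*.3)
t=lambda u,v:(190+u*.35,165+v*.35)
C={n:bot.get_calibration(n) for n in("side","top")}
lid=[("side",(-55,-90,0),s(203,282)),("side",(-55,90,20),s(48,102)),("side",(55,-90,14),s(344,198)),("side",(55,90,28),s(181,41)),("side",(0,0,28),s(188,134)),
("top",(55,90,20),t(62,70)),("top",(55,-90,20),t(306,25)),("top",(-55,-90,14),t(333,172)),("top",(-55,90,20),t(84,216)),("top",(0,0,28),t(194,117))]
def g(x): return np.ravel([proj(n,R.from_euler('ZYX',x[3:]).as_matrix()@(np.array(p)/1e3)+x[:3],C[n])[0]-uv for n,p,uv in lid])
l=least_squares(g,[.585,.034,.08,0,0,0],x_scale=[.01,.01,.01,.1,.1,.1]);print("lid",l.x.round(4));print(l.fun.round(1))
E
```

```text
lid [ 0.586   0.0301  0.082  -0.0114  0.0395 -0.0994]
[-2.3  0.8 -1.7  0.3  0.8  0.   0.3  0.1  0.   0.2  0.3 -0.2 -0.2 -1.4
  0.5 -0.9 -0.4 -0.1 -0.1 -0.9]
```

The fit says the -y end is still raised (tilt about 0.1 rad) and the lid is 2 to 4 mm short, so the frame still rides on the -y wall. I'll push a little further.

```bash
python3 - <<'E'
from h import *
rel([.5855,-.095,.08],0);rel([.5855,-.072,.08],0)
E
```

```text
9.3833 rel [-1.02e+02  1.31e+02  1.00e-01] [-0.1 -0.1 -0.1]
9.3833 rel [-1.250e+02  1.311e+02  1.000e-01] [-0.1 -0.1 -0.1]
```

Call:
{"op": "move_arm", "data": {"commands": [[[-40, 30, 0, 0, 0, 0], [-75, 60, 0, 0, 0, 0], [-102, 100, 0, 0, 0, 0], [-102, 131, 0, 0, 0, 0], [-110, 131, 0, 0, 0, 0], [-120, 131, 0, 0, 0, 0], [-125, 131, 0, 0, 0, 0], [-127, 131, 0, 0, 0, 0], [-128, 131, 0, 0, 0, 0], [-129, 131, 0, 0, 0, 0], [-129, 131, 0, 0, 0, 0]]]}}

```text
time: 10.3
position: [0.5863, -0.0689, 0.0814]
eef_rot: [[-0.004, 0.004, 1.0], [-1.0, 0.001, -0.004], [-0.001, -1.0, 0.004]]
wrist_force: [0.4, -0.1, -0.3]
grip_width: 0.085
```

Call:
{"op": "move_arm", "data": {"commands": [[[-1, 0, 0, 0, 0, 0], [-2, 0, 0, 0, 0, 0], [-2, 0, 0, 0, 0, 0]]]}}

```text
time: 10.55
position: [0.5867, -0.0683, 0.0819]
eef_rot: [[-0.005, 0.004, 1.0], [-1.0, -0.0, -0.005], [0.0, -1.0, 0.004]]
wrist_force: [-0.7, -2.4, 3.4]
grip_width: 0.0853
```

Call:
{"op": "move_arm", "data": {"commands": [[[-1, 0, 0, 0, 0, 0], [-2, 0, 0, 0, 0, 0], [-2, 0, 0, 0, 0, 0]]]}}

```text
time: 10.8
position: [0.5867, -0.0666, 0.0819]
eef_rot: [[-0.005, 0.005, 1.0], [-1.0, -0.001, -0.005], [0.0, -1.0, 0.005]]
wrist_force: [-0.2, -1.1, -0.3]
grip_width: 0.0853
```

Call:
{"op": "move_arm", "data": {"commands": [[[-1, 0, 0, 0, 0, 0], [-2, 0, 0, 0, 0, 0], [-2, 0, 0, 0, 0, 0]]]}}

```text
time: 11.05
position: [0.5867, -0.0642, 0.0818]
eef_rot: [[-0.005, 0.004, 1.0], [-1.0, -0.0, -0.005], [0.0, -1.0, 0.004]]
wrist_force: [-0.8, -2.4, -0.1]
grip_width: 0.0854
```

Call:
{"op": "move_arm", "data": {"commands": [[[-1, 0, 0, 0, 0, 0], [-2, 0, 0, 0, 0, 0], [-2, 0, 0, 0, 0, 0]]]}}

```text
time: 11.3
position: [0.5866, -0.0629, 0.0818]
eef_rot: [[-0.005, 0.004, 1.0], [-1.0, -0.001, -0.005], [0.001, -1.0, 0.004]]
wrist_force: [-0.8, -3.1, 0.9]
grip_width: 0.0855
```

Call:
{"op": "move_arm", "data": {"commands": [[[15, 0, 0, 0, 0, 0], [30, 0, 0, 0, 0, 0], [40, -40, 0, 0, 0, 0], [70, -80, 0, 0, 0, 0], [105, -120, 0, 0, 0, 0], [130, -130, 0, 0, 0, 0], [130, -130, 0, 0, 0, 0]]]}}

```text
time: 11.88
position: [0.5873, -0.2004, 0.2169]
eef_rot: [[-0.013, 0.012, 1.0], [-1.0, -0.007, -0.013], [0.007, -1.0, 0.012]]
wrist_force: [-0.1, -2.3, -0.2]
grip_width: 0.0852
```

```bash
python3 - <<'E'
from h import *
duo("pics/c6.png")
E
```

```text
side [212.3, 283.8] [[239, 190], [240, 202], [282, 249], [325, 227], [279, 175]]
top [207.4, 255.4] [[294, 177], [209, 189], [216, 241], [301, 228]]
```

View pics/c6.png

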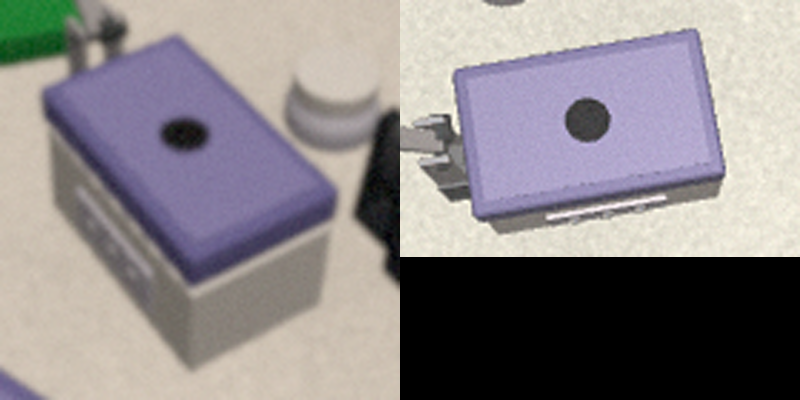

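```bash
python3 - <<'E'
from h import *
s=lambda u,v:(225+u*.3,165+v*.3)
t=lambda u,v:(190+u*.35,165+v*.35)
C={n:bot.get_calibration(n) for n in("side","top")}
lid=[("side",(-55,-90,0),s(194,283)),("side",(-55,90,20),s(44,98)),("side",(55,-90,14),s(337,200)),("side",(55,90,28),s(177,36)),("side",(0,0,28),s(185,134)),
("top",(55,90,20),t(55,70)),("top",(55,-90,20),t(297,30)),("top",(-55,-90,14),t(324,176)),("top",(-55,90,20),t(76,218)),("top",(0,0,28),t(188,119))]
def g(x): return np.ravel([proj(n,R.from_euler('ZYX',x[3:]).as_matrix()@(np.array(p)/1e3)+x[:3],C[n])[0]-uv for n,p,uv in lid])
l=least_squares(g,[.585,.034,.08,0,0,0],x_scale=[.01,.01,.01,.1,.1,.1]);print("lid",l.x.round(4));print(l.fun.round(1))
# case: rim corners re-fit with the side/top crop points
case=[("side",(-52,-87,0),s(196,370)),("side",(52,-87,0),s(320,308)),("side",(-52,87,0),s(55,207)),("side",(-52,-87,75),s(193,292)),("top",(-52,-87,0),t(318,196)),("top",(-52,87,0),t(102,233))]
def f(x): return np.ravel([proj(n,rz(x[2])@(np.array(p)/1e3)+[x[0],x[1],0],C[n])[0]-uv for n,p,uv in case])
o=least_squares(f,[.585,.034,0],x_scale=[.01,.01,.1]);print("case",o.x.round(4),o.fun.round(1))
E
```

```text
lid [ 0.5862  0.0365  0.0782 -0.0157  0.0306 -0.0642]
[-1.7  0.9 -1.7  0.2  0.7  0.1  0.4  0.3 -0.6  0.   0.   0.   0.4 -1.5
  0.7 -0.8 -0.6 -0.4 -0.5 -0.6]
case [ 0.586   0.0331 -0.0042] [-1.6  0.9  0.4 -1.3 -0.6 -1.   0.3  1.4  0.5 -1.1 -0.2 -0.5]
```

```bash
cat > sil.py <<'E'
from h import *
C={n:bot.get_calibration(n) for n in("side","top")}
b=4.0 # edge bevel mm
P=[]
for sx in(-1,1):
  for sy in(-1,1):
    P+=[(sx*51,sy*90,z) for z in(0,24)]+[(sx*55,sy*86,z) for z in(0,24)]+[(sx*51,sy*86,28)]+[(sx*53.8,sy*88.8,z) for z in(0,24)]
P=np.array(P)/1e3
def cont(im):
    h=cv2.cvtColor(cv2.GaussianBlur(im,(0,0),.7),cv2.COLOR_BGR2HSV).astype(int)
    return ((h[...,0]>110)&(h[...,0]<135)&(h[...,1]>55)).astype(np.uint8)
def fit(ims,off=((0,0),(0,0)),guess=(.585,.034,.08,0,0,0)):
    K={}
    for n,im in ims.items():
        k=cv2.findContours(cont(im),cv2.RETR_EXTERNAL,cv2.CHAIN_APPROX_NONE)[0]
        tgt=proj(n,[[guess[0],guess[1],.1]],C[n])[0]
        k=[c for c in k if cv2.contourArea(c)>800 and cv2.pointPolygonTest(c,tuple(map(float,tgt)),False)>=0]
        K[n]=max(k,key=cv2.contourArea)[:,0].astype(float)
    def g(x):
        r=[];M=R.from_euler('ZYX',x[3:]).as_matrix()
        for n in K:
            H=cv2.convexHull((proj(n,P@M.T+x[:3],C[n])).astype(np.float32))
            r+=[cv2.pointPolygonTest(H,tuple(map(float,q)),True) for q in K[n]]
        return np.array(r)
    l=least_squares(g,guess,x_scale=[.01,.01,.01,.1,.1,.1],loss="soft_l1",f_scale=.7,diff_step=1e-3)
    print(l.x.round(4),np.abs(l.fun).mean().round(2));return l.x
E
python3 - <<'E'
from sil import *
fit({n:cv2.imread(f"pics/{n}0.png") for n in C},guess=(.58,.002,.085,0,.03,-.05))
ims={n:bot.grab_frame(n)[:,:,::-1].copy() for n in C}
for n in ims: cv2.imwrite(f"pics/{n}1.png",ims[n])
fit(ims)
fit(ims,guess=(.585,.034,.085,0,0,-.08))
# exact bottom edges, H1 level vs H2 propped
E
```

```text
Traceback (most recent call last):
  File "sil.py", line 18, in fit
    K[n]=max(k,key=cv2.contourArea)[:,0].astype(float)
         ~~~^^^^^^^^^^^^^^^^^^^^^^^
ValueError: max() iterable argument is empty
```

```bash
python3 - <<'E'
import cv2
for n,p,q in(("side",(222,270),(200,400)),("top",(190,250),(200,400))):
    h=cv2.cvtColor(cv2.imread(f"pics/{n}0.png"),cv2.COLOR_BGR2HSV);print(h[p],h[230,258] if n=="side" else h[236,300],h[q])
E
sed -i 's/(h\[...,0\]>110)&(h\[...,0\]<135)&(h\[...,1\]>55)/(h[...,0]>112)\&(h[...,0]<140)\&(h[...,1]>40)/' sil.py
python3 - <<'E'
from sil import *
fit({n:cv2.imread(f"pics/{n}0.png") for n in C},guess=(.58,.002,.085,0,.03,-.05))
ims={n:bot.grab_frame(n)[:,:,::-1].copy() for n in C}
for n in ims: cv2.imwrite(f"pics/{n}1.png",ims[n])
fit(ims)
fit(ims,guess=(.585,.034,.085,0,0,-.08))
E
```

```text
[127  64  84] [13 25 70] [ 18  33 117]
[129  47 113] [ 30  20 128] [ 20  23 132]
[ 0.5814  0.0041  0.0869 -0.0074  0.144  -0.0284] 0.92
[ 0.5866  0.0387  0.0789 -0.0184  0.1689 -0.0351] 0.93
[ 0.5866  0.0387  0.0789 -0.0184  0.1692 -0.0352] 0.93
```

```bash
python3 - <<'E'
from h import *
rel([.586,-.035,.145],0)
E
```

```text
12.1833 rel [-154.9   65.8    0.4] [-0.2 -0.1 -0. ]
```

Call:
{"op": "move_arm", "data": {"commands": [[[-40, 10, 0, 0, 0, 0], [-80, 30, 0, 0, 0, 0], [-120, 50, 0, 0, 0, 0], [-155, 66, 0, 0, 0, 0], [-155, 66, 0, 0, 0, 0], [-155, 76, 0, 0, 0, 0], [-155, 86, 0, 0, 0, 0], [-155, 92, 0, 0, 0, 0], [-155, 95, 0, 0, 0, 0], [-155, 97, 0, 0, 0, 0], [-155, 97, 0, 0, 0, 0]]], "gripper": 1}}

```text
time: 13.1
position: [0.5856, -0.0361, 0.1134]
eef_rot: [[-0.004, 0.002, 1.0], [-1.0, 0.001, -0.004], [-0.001, -1.0, 0.002]]
wrist_force: [0.0, 0.3, 0.6]
grip_width: 0.0002
```

Call:
{"op": "move_arm", "data": {"commands": [[[0, 1, 0, 0, 0, 0], [0, 2, 0, 0, 0, 0], [0, 3, 0, 0, 0, 0], [0, 3, 0, 0, 0, 0]]]}}

```text
time: 13.43
position: [0.5856, -0.0363, 0.1104]
eef_rot: [[-0.004, 0.002, 1.0], [-1.0, 0.001, -0.004], [-0.001, -1.0, 0.002]]
wrist_force: [-0.3, 0.2, -0.0]
grip_width: -0.0
```

Call:
{"op": "move_arm", "data": {"commands": [[[0, 1, 0, 0, 0, 0], [0, 2, 0, 0, 0, 0], [0, 2, 0, 0, 0, 0]]]}}

```text
time: 13.68
position: [0.5855, -0.0362, 0.1083]
eef_rot: [[-0.004, 0.002, 1.0], [-1.0, 0.001, -0.004], [-0.001, -1.0, 0.002]]
wrist_force: [-0.0, 0.4, 0.2]
grip_width: 0.0001
```

The -y end is down: no contact to z = 0.108, where a propped lid would touch at 0.117. Next is the clamp: over the ball, then down on its outer (+y) side.

Call:
{"op": "move_arm", "data": {"commands": [[[0, -40, 0, 0, 0, 0], [0, -80, 0, 0, 0, 0], [-10, -120, 0, 0, 0, 0], [-40, -150, 0, 0, 0, 0], [-70, -178, 0, 0, 0, 0], [-110, -182, 0, 0, 0, 0], [-150, -182, 0, 0, 0, 0], [-190, -182, 0, 0, 0, 0], [-230, -182, 0, 0, 0, 0], [-270, -182, 0, 0, 0, 0], [-310, -182, 0, 0, 0, 0], [-316, -182, 0, 0, 0, 0], [-316, -182, 0, 0, 0, 0]]]}}

```text
time: 14.77
position: [0.5841, 0.2846, 0.2904]
eef_rot: [[0.004, 0.001, 1.0], [-1.0, 0.003, 0.004], [-0.003, -1.0, 0.001]]
wrist_force: [0.0, -0.0, 1.2]
grip_width: -0.0003
```

```bash
python3 - <<'E'
from h import *
s=bot.get_state();print(s["position"],s["joints"])
rel([.586,.28,.213],0)
# ball by colour
P=[];q=[]
for n in("side","top"):
    f=bot.grab_frame(n).astype(int);m=((f[...,0]>60)&(f[...,0]>2.2*f[...,1])).astype(np.uint8)
    k,_,st,ce=cv2.connectedComponentsWithStats(m);i=1+np.argmax(st[1:,4]) if k>1 else 0;print(n,st[i],ce[i])
    c=bot.get_calibration(n);F=210/np.tan(np.radians(c["vfov"]/2));K=np.array([[F,0,c["cx"]],[0,F,c["cy"]],[0,0,1]]);P.append(K@np.linalg.inv(np.array(c["pose"]))[:3]);q.append(ce[i].reshape(2,1))
X=cv2.triangulatePoints(P[0],P[1],q[0],q[1]);print((X[:3]/X[3]).ravel())
E
```

```text
[0.58414701 0.28457022 0.29035095] [ 0.17793888  0.4444424  -0.94466265  1.33584589  0.35417962  1.53332581
 -0.72639352]
14.7667 rel [ 4.8 77.3  1.8] [-0.   0.2 -0.2]
side [226 104  10   8  61] [230.72131148 108.01639344]
top [130 202  15  14 162] [136.79012346 208.47530864]
[0.58743294 0.23514635 0.23756497]
```

Call:
{"op": "move_arm", "data": {"commands": [[[4, 40, 2, 0, 0, 0], [5, 72, 2, 0, 0, 0], [10, 72, 2, 0, 0, 0], [19, 72, 2, 0, 0, 0], [25, 72, 2, 0, 0, 0], [30, 69, 2, 0, 0, 0], [36, 65, 2, 0, 0, 0], [42, 61, 2, 0, 0, 0], [48, 58, 2, 0, 0, 0], [54, 55, 2, 0, 0, 0], [60, 52, 2, 0, 0, 0], [66, 49, 2, 0, 0, 0]]]}}

```text
time: 15.87
position: [0.5883, 0.2153, 0.2449]
eef_rot: [[-0.002, 0.005, 1.0], [-1.0, 0.004, -0.002], [-0.004, -1.0, 0.005]]
wrist_force: [-3.0, 4.9, 1.5]
grip_width: -0.0001
```

```bash
cat >> h.py <<'E'
def ball():
    P=[];q=[]
    for n in("side","top"):
        f=bot.grab_frame(n).astype(int);m=((f[...,0]>60)&(f[...,0]>2.2*f[...,1])).astype(np.uint8)
        k,_,st,ce=cv2.connectedComponentsWithStats(m)
        if k<2: print(n,"no ball");return
        i=1+np.argmax(st[1:,4]);print(n,st[i][4],ce[i].round(0))
        c=bot.get_calibration(n);F=210/np.tan(np.radians(c["vfov"]/2));K=np.array([[F,0,c["cx"]],[0,F,c["cy"]],[0,0,1]]);P.append(K@np.linalg.inv(np.array(c["pose"]))[:3]);q.append(ce[i].reshape(2,1))
    X=cv2.triangulatePoints(P[0],P[1],q[0],q[1]);X=(X[:3]/X[3]).ravel();print(X.round(4),"q",np.arctan2(X[2]-.12,.139-X[1]))
E
python3 -c "
from h import *
ball()"
```

```text
side 79 [239. 106.]
top no ball
```

Call:
{"op": "move_arm", "data": {"commands": [[[6, -1, 0, 0, 0, 0], [12, -2, 0, 0, 0, 0], [18, -3, 0, 0, 0, 0], [25, -5, 0, 0, 0, 0], [32, -6, 0, 0, 0, 0], [40, -7, 0, 0, 0, 0], [48, -7, 0, 0, 0, 0], [56, -7, 0, 0, 0, 0], [63, -7, 0, 0, 0, 0], [71, -6, 0, 0, 0, 0], [78, -5, 0, 0, 0, 0], [85, -4, 0, 0, 0, 0], [92, -3, 0, 0, 0, 0], [99, -2, 0, 0, 0, 0], [106, 0, 0, 0, 0, 0], [106, 0, 0, 0, 0, 0]]]}}

```text
time: 17.3
position: [0.5886, 0.1053, 0.2435]
eef_rot: [[-0.007, 0.005, 1.0], [-1.0, 0.001, -0.007], [-0.001, -1.0, 0.005]]
wrist_force: [0.9, 2.3, -1.7]
grip_width: -0.0003
```

```bash
python3 -c "
from h import *
ball()"
```

```text
side 102 [268. 133.]
top no ball
```

Call:
{"op": "move_arm", "data": {"commands": [[[6, 1, 0, 0, 0, 0], [12, 3, 0, 0, 0, 0], [17, 5, 0, 0, 0, 0], [23, 8, 0, 0, 0, 0], [29, 10, 0, 0, 0, 0], [29, 10, 0, 0, 0, 0], [20, 0, 0, 0, 0, 0], [10, -20, 0, 0, 0, 0], [10, -40, 0, 0, 0, 0], [30, -42, 0, 0, 0, 0], [54, -40, 0, 0, 0, 0], [54, -40, 0, 0, 0, 0]]]}}

```text
time: 18.4
position: [0.5889, 0.0451, 0.2851]
eef_rot: [[-0.013, 0.005, 1.0], [-1.0, -0.006, -0.013], [0.006, -1.0, 0.006]]
wrist_force: [0.7, -0.7, -0.2]
grip_width: -0.0001
```

```bash
python3 -c "
from h import *
ball()
for q in(1.1,1.0,.95,.9,.8,.7):print(q,proj('side',[.587,.139-.15*np.cos(q),.12+.15*np.sin(q)]).round(0),proj('top',[.587,.139-.15*np.cos(q),.12+.15*np.sin(q)]).round(0))
"
```

```text
side 91 [277. 148.]
top no ball
1.1 [[272. 138.]] [[232. 189.]]
1.0 [[276. 145.]] [[240. 189.]]
0.95 [[278. 148.]] [[243. 189.]]
0.9 [[279. 152.]] [[247. 189.]]
0.8 [[283. 159.]] [[254. 189.]]
0.7 [[285. 167.]] [[260. 190.]]
```

Call:
{"op": "move_arm", "data": {"commands": [[[-5, 20, 0, 0, 0, 0], [-4, 28, 0, 0, 0, 0], [0, 34, 0, 0, 0, 0], [5, 40, 0, 0, 0, 0], [10, 45, 0, 0, 0, 0], [15, 50, 0, 0, 0, 0], [20, 55, 0, 0, 0, 0], [25, 61, 0, 0, 0, 0], [29, 67, 0, 0, 0, 0], [33, 73, 0, 0, 0, 0], [37, 80, 0, 0, 0, 0], [40, 86, 0, 0, 0, 0], [43, 93, 0, 0, 0, 0], [47, 100, 0, 0, 0, 0], [49, 107, 0, 0, 0, 0], [51, 114, 0, 0, 0, 0], [53, 121, 0, 0, 0, 0], [53, 122, 0, 0, 0, 0]]]}}

```text
time: 20.0
position: [0.5885, -0.0046, 0.1623]
eef_rot: [[-0.01, 0.005, 1.0], [-1.0, -0.003, -0.01], [0.003, -1.0, 0.005]]
wrist_force: [0.2, -3.4, 3.8]
grip_width: 0.0002
```

```bash
python3 -c "
from h import *
ball();print(bot.get_state()['wrist_force'],bot.get_state()['position'])
for q in(.4,.3,.2,.1,0):print(q,proj('side',[.587,.139-.15*np.cos(q),.12+.15*np.sin(q)]).round(0),proj('top',[.587,.139-.15*np.cos(q),.12+.15*np.sin(q)]).round(0))
"
```

```text
side 87 [293. 203.]
top no ball
[1.30061877 0.25020839 0.56853933] [ 0.58800265 -0.00288653  0.16255727]
0.4 [[292. 189.]] [[273. 193.]]
0.3 [[293. 196.]] [[276. 195.]]
0.2 [[294. 203.]] [[278. 197.]]
0.1 [[294. 209.]] [[279. 198.]]
0 [[294. 214.]] [[279. 200.]]
```

Call:
{"op": "move_arm", "data": {"commands": [[[3, 4, 0, 0, 0, 0], [5, 8, 0, 0, 0, 0], [6, 12, 0, 0, 0, 0], [7, 16, 0, 0, 0, 0], [8, 19, 0, 0, 0, 0], [8, 22, 0, 0, 0, 0], [8, 22, 0, 0, 0, 0]]]}}

```text
time: 20.68
position: [0.5878, -0.0109, 0.1399]
eef_rot: [[-0.009, 0.003, 1.0], [-1.0, -0.001, -0.009], [0.001, -1.0, 0.003]]
wrist_force: [-0.1, 0.6, 0.6]
grip_width: 0.0
```

Call:
{"op": "move_arm", "data": {"commands": [[[0, 1.5, 0, 0, 0, 0], [0, 3, 0, 0, 0, 0], [0, 4.5, 0, 0, 0, 0], [0, 4.5, 0, 0, 0, 0]]]}}

```text
time: 21.02
position: [0.5879, -0.0115, 0.1356]
eef_rot: [[-0.009, 0.003, 1.0], [-1.0, -0.002, -0.009], [0.002, -1.0, 0.003]]
wrist_force: [-0.0, 0.1, 3.4]
grip_width: -0.0002
```

Call:
{"op": "move_arm", "data": {"commands": [[[0, 1, 0, 0, 0, 0], [0, 2, 0, 0, 0, 0], [0, 2, 0, 0, 0, 0]]]}}

```text
time: 21.27
position: [0.5879, -0.0117, 0.1339]
eef_rot: [[-0.009, 0.003, 1.0], [-1.0, -0.002, -0.009], [0.002, -1.0, 0.004]]
wrist_force: [-0.5, 0.9, 4.7]
grip_width: 0.0003
```

Call:
{"op": "move_arm", "data": {"commands": [[[0, 1, 0, 0, 0, 0], [0, 2, 0, 0, 0, 0], [0, 2, 0, 0, 0, 0]]]}}

```text
time: 21.52
position: [0.5879, -0.0118, 0.1327]
eef_rot: [[-0.009, 0.004, 1.0], [-1.0, -0.003, -0.009], [0.003, -1.0, 0.004]]
wrist_force: [-2.3, 0.7, 7.0]
grip_width: 0.0002
```

Call:
{"op": "move_arm", "data": {"commands": [[[0, 1, 0, 0, 0, 0], [0, 1.5, 0, 0, 0, 0], [0, 1.5, 0, 0, 0, 0]]]}}

```text
time: 21.77
position: [0.588, -0.0118, 0.1327]
eef_rot: [[-0.01, 0.004, 1.0], [-1.0, -0.004, -0.01], [0.004, -1.0, 0.004]]
wrist_force: [-3.2, 1.2, 11.2]
grip_width: -0.0004
```

Call:
{"op": "move_arm", "data": {"commands": [[[0, 1.5, 0, 0, 0, 0], [0, 2.5, 0, 0, 0, 0], [0, 2.5, 0, 0, 0, 0]]]}}

```text
time: 22.02
position: [0.588, -0.0118, 0.1325]
eef_rot: [[-0.01, 0.004, 1.0], [-1.0, -0.005, -0.01], [0.005, -1.0, 0.004]]
wrist_force: [-6.3, 0.8, 17.0]
grip_width: -0.0002
```

Firm stop at z = 0.1325 (ball at 0.1195, q ≈ 0). I'll back off and look.

Call:
{"op": "move_arm", "data": {"commands": [[[0, -10, 0, 0, 0, 0], [0, -40, 0, 0, 0, 0], [0, -80, 0, 0, 0, 0], [30, -120, 0, 0, 0, 0], [70, -125, 0, 0, 0, 0], [110, -125, 0, 0, 0, 0], [150, -125, 0, 0, 0, 0], [190, -125, 0, 0, 0, 0], [230, -125, 0, 0, 0, 0], [270, -125, 0, 0, 0, 0], [300, -125, 0, 0, 0, 0], [300, -125, 0, 0, 0, 0]]]}}

```text
time: 23.02
position: [0.5813, -0.3222, 0.257]
eef_rot: [[-0.023, 0.0, 1.0], [-1.0, -0.009, -0.023], [0.009, -1.0, 0.0]]
wrist_force: [-2.0, -1.1, -0.0]
grip_width: -0.0
```

```bash
python3 - <<'E'
from h import *
ball();duo("pics/c7.png");print(bot.get_state()["wrist_force"])
for l in("lotion","cream","brush"):print(l,tri(l).round(3))
E
```

```text
side 98 [293. 215.]
top 95 [279. 201.]
[ 0.586  -0.0096  0.119 ] q -0.006920998413331827
side [216.4, 280.8] [[278, 176], [267, 181], [300, 212], [296, 221], [278, 211], [259, 185], [238, 192], [238, 201], [283, 252], [323, 232], [326, 223]]
top [212.1, 257.1] [[294, 178], [211, 190], [212, 207], [285, 199], [280, 210], [214, 218], [217, 241], [302, 227]]
[-0.34601132 -0.21801148 -0.30200444]
lotion [ 0.757 -0.082  0.047]
cream [0.741 0.08  0.044]
brush [ 0.604 -0.23   0.01 ]
```

View pics/c7.png

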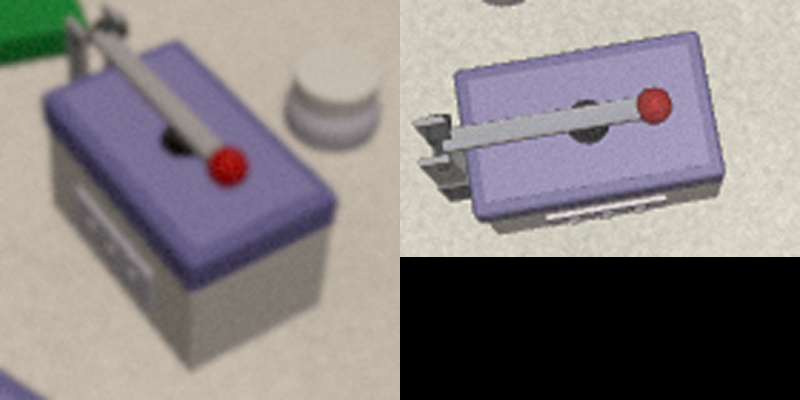

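The lid now hides the rim, with the ball at side (293,215) and top (279,201), giving q ≈ 0. The jar and the other objects are in place and the arm is clear.

```bash
python3 -c "
from station import bot
print(bot.close_job(),bot.get_state()['time'])"
```

```text
the job is handed in; nothing more can be done
the job is handed in; nothing more can be done
```

The lid is in the mouth of the case and clamped down onto the rim, and I handed the job in at about 23 s of the 54 s allowed.

**What I did:** I pushed the smaller lilac lid first sideways and then towards the hinge with the open fingers. My first push towards the hinge stopped 2–4 mm short, with the lid's -y end still propped on the wall. A second push brought it home. I then swung the clamp over by its ball and pressed it down until it met a firm stop. The strongest wrist force read at the end of a move was about 18 N, during that final press.

**Last checks:**
- **Lid:** before clamping, a light probe found the -y end down, with no contact at 108 mm, where a propped lid would have touched at about 117 mm. After clamping, the picture shows the lid covering the rim.
- **Clamp:** the ball measures at an angle of about -0.01 rad, which is fully down given the measuring error.
- **Bystanders:** the jar and massage head were found within 5 mm of where they started, and the bottle within 8 mm. I put this down to detector noise, as the arm never went near them.

**What disagreed:** the camera fits of the lid's tilt were unreliable. They still reported a tilt of 0.04–0.17 rad after the lid had dropped, so I relied on the probe, the measured drop in height and the clamp's stop instead.

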